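# Wind a screw jack level with its neighbour

### The arm

A 6-joint arm with a two-finger parallel gripper is mounted at the origin on the work surface; the furniture and walls round the work are solid. World frame = base frame: x ahead of the robot, y to its left, z up, the work surface at z = 0. Lengths are in m, angles in rad, forces in N, time in s.
With the tool pointing down it reaches from about 0.35 to 0.975 m from the base axis. Payload 4.9 kg.
Tool frame: the origin (TCP) lies midway between the tips of the shut fingers; the grasp point (between the pads) lies 19 mm behind it; z points along the fingers, y is the direction in which the jaws open and shut (so a half turn about z gives the same grasp; the last joint's range is limited). The gripper opens to 85 mm and grips with 20 to 120 N. Pads are 22 mm wide; open, the fingers measure 114 mm over their backs; the gripper's body (76 mm by 85 mm) begins 54 mm behind the grasp point. The pads swing forward as they close: fully open they stand 13 mm farther back than shut.
Start: joints at [1.105, 0.053, 1.613, -0, 1.476, -0.119], TCP at [0.212, 0.588, 0.231] pointing down, gripper open.
Joint ranges: [-3.01, 3.01], [-1.01, 2.22], [0.06, 2.58], [-1.02, 4.17], [0.09, 2.62], [-3.14, 3.14]. Speed limits (rad/s): [2.57, 2.57, 3.14, 3.14, 3.14, 3.14].

### API

Orientations are given as a unit quaternion [w, x, y, z].
In Python, from plant import manip, cams gives the robot as it stands.
- The arm moves only by the tool jog_arm, never from a script. Its argument "targets" is a list of rows, each a list of 4 numbers: the shift along the tool's x, y, z in m, then the turn about the tool's z in degrees. A call has 1 to 5 rows; each row is the pose to reach, as a shift and turn from the pose commanded when the call began, along the tool's axes at that moment; what a row does not reach only later rows make up. A row lasts 1/12 s, in which the tool goes at most 41.7 mm and 7.16 degrees, less where a joint would pass 70% of its speed; a pose out of reach is approached as far as the arm can. A call with a gripper value outside its range is refused whole. "fingers" is the opening, from 0 (shut) to 1 (fully open), set as the call begins (left out, the last holds). The fingers move at their own pace and stop on an object; the grip force is fixed at half the most. Time passes only in rows, so rows that repeat a pose let the fingers close. It gives the time, the measured TCP pose, the force and the opening at its end, in the units of the state.
- manip.state(): the state, without advancing time (a new reading comes with each control period).
- cams.grab_frame(name): name is "side" or "top"; returns the picture (400x640x3 uint8, red, green, blue); there is no depth.
- cams.get_calibration(name): a dict with "camera_matrix" (3x3 intrinsics, pixels), "cam_to_world" (4x4, takes a point from camera to world coordinates). Camera axes: x right, y up, looking along -z (the intrinsics and any distortion apply to the point x, -y, -z); pixel columns grow to the right and rows downward; lengths in m; the calibration is good to about 2 mm. A picture is of the moment at which its call begins. get_calibration takes no time and is no camera call.
- manip.job_done(): hands the job in, once; it reports no verdict.
The state is a dict: "time": time; "joint_pos": joint angles; "joint_vel": joint speeds; "joint_efforts": joint torques, N m; "tool_pos": TCP position; "tool_rot": TCP orientation; "contact_force": force on the tool from outside, world axes, zero at the start; "ft_torque": the same for the moment, N m; "gripper_width": opening from 0.0 (shut) to 1.0 (fully open).
Only numpy, scipy, OpenCV 4.12 (cv2) and the standard library are available. Lean on these libraries where they do the work, as an engineer would, in place of code of your own. Each camera call takes 0.05 s, during which the arm holds its last target. There are 200 camera calls.

### The job

Two small screw jacks are bolted to the bench to carry a board. Hold the red knob of the green jack's crank and wind it clockwise until that jack's table is level with the table of the blue jack, then let go. Leave the blue jack as it is.

Things in the scene. Friction and masses are not known exactly. Their poses are not given: they have to be found in the camera images.
- jack_low: The green screw jack, fixed to the bench: round foot 100 mm across, 30 mm square column, crank on top (arm's upper face 181 mm, hub 188 mm above the bench). Origin: centre of the foot's underside, on the bench; its upright z axis is the crank's axis. Winding clockwise seen from above raises the table 30 mm a turn, anticlockwise lowers it; it takes 1 to 2 N at the knob and stays where left.
- low_knob (a point): Centre of the grip of the red crank knob on the green jack: upright, round, 22 mm diameter, 48 mm tall; its top is 231 mm, this point 213 mm above the bench. It stands 50 mm from the jack's axis, circles with the crank and spins freely on its own pin, so the hand need not turn with it.
- low_top (a point): Centre of the top face of the green jack's table, a level 90 x 70 mm plate with a red pad, 58 mm out from the column's axis (on jack_low's +y side). It moves straight up and down only, 60 to 120 mm above the bench; it starts 24 to 46 mm below the blue jack's table.
- high_top (a point): Centre of the top face of the same kind of table, with a black pad, on the blue jack (black crank knob): the height to match. This jack can be moved by its crank too, and is to be left alone.

How it is judged:
By the outcome, as a careful person would: the job done as asked, in the order asked, and still so for the second after the job is handed in, with the robot touching nothing.
It also fails if it takes over 42 s, if anything falls off the work surface, if the arm or the gripper's body presses on something with over 40 N, if the wrist force passes 120 N, or if a joint passes its speed limit or range.

## Working session

There is one attempt and no reset: what is moved stays moved. The work goes in short steps, Python scripts to look and compute and a tool call to move; the robot and the scene stay as the last step left them, time stands still between calls to the robot, and variables do not carry over. Pictures are saved under pics/ and viewed, about 8 in all and at most 12, crops included, and the job is handed in when it is done.

Besides the shell and the picture viewer there is one more tool, called after ">>>" by a JSON object that holds its "fn" and its "kwargs". jog_arm: Moves the arm, as the interface text tells. Its arguments: {"type":"object","properties":{"targets":{"type":"array"},"fingers":{"type":"number"}},"required":["targets"]}

```bash
mkdir -p pics; ls
python3 - <<'E'
from plant import manip, cams
import cv2,numpy as np
for n in("side","top"):
    f=cams.grab_frame(n); cv2.imwrite(f"pics/{n}0.png",f[:,:,::-1])
    c=cams.get_calibration(n); print(n,{k:np.round(v,4).tolist() if not isinstance(v,str) else v for k,v in c.items()})
print(manip.state())
E
```

```text
pics
side {'camera_matrix': [[453.8733, 0.0, 323.6489], [0.0, 453.8733, 200.6157], [0.0, 0.0, 1.0]], 'cam_to_world': [[-0.7593, -0.4689, 0.4512, 0.9713], [0.6507, -0.5554, 0.5179, 0.4565], [0.0077, 0.6868, 0.7268, 0.893], [0.0, 0.0, 0.0, 1.0]]}
top {'camera_matrix': [[379.1018, 0.0, 319.9492], [0.0, 379.1018, 200.0446], [0.0, 0.0, 1.0]], 'cam_to_world': [[-0.0087, 0.9959, -0.0898, 0.413], [-0.9999, -0.0091, -0.0043, -0.0798], [-0.0051, 0.0898, 0.996, 1.2014], [0.0, 0.0, 0.0, 1.0]]}
{'time': 0.1, 'joint_pos': array([ 1.10497907e+00,  5.32902873e-02,  1.61415283e+00,  7.67122378e-06,
        1.47601582e+00, -1.19000210e-01]), 'joint_vel': array([ 0.00094864, -0.00142549, -0.00311872,  0.00050853, -0.00189743,
       -0.0017439 ]), 'joint_efforts': array([ 2.60473371e-04, -3.94903457e+01, -3.71364641e+01, -1.50768774e-04,
        3.84004015e-03, -3.04461446e-05]), 'tool_pos': array([0.21218304, 0.58727875, 0.23018861]), 'tool_rot': array([-2.72643510e-04,  1.72541036e-01,  9.85001888e-01, -8.92433116e-04]), 'contact_force': array([0.32104872, 0.05859556, 0.12609893]), 'ft_torque': array([ 0.03076225, -0.03567129,  0.05776344]), 'gripper_width': 0.9987839197703902}
```

View pics/side0.png

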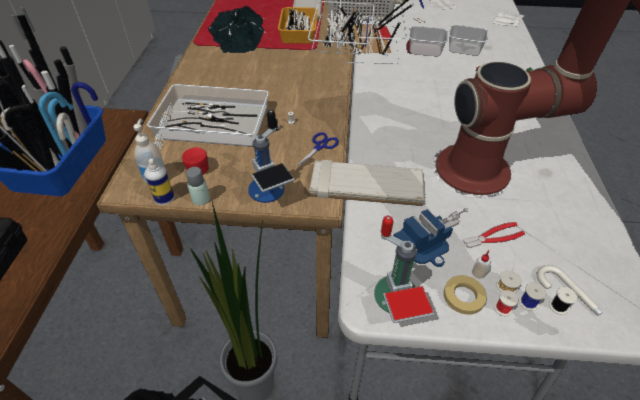

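View pics/top0.png

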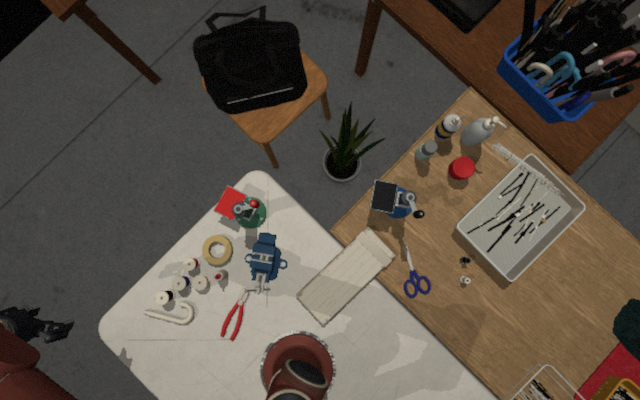

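The side view shows the green jack with its knob at (387,226) and red pad at (410,303). The blue jack's black pad is at (272,177) and its knob at (272,119). In the top view the red pad is at (230,202), the red knob at (254,204), the black pad at (385,196) and the black knob at (419,214).

```bash
cat > h.py <<'E'
import numpy as np,cv2
from plant import manip,cams
CAL={n:cams.get_calibration(n) for n in("side","top")}
def ray(n,uv):
    c=CAL[n];T=np.array(c["cam_to_world"]);K=np.array(c["camera_matrix"])
    d=c.get("distortion",None)
    p=cv2.undistortPoints(np.array([[uv]],float),K,d)[0,0]
    v=T[:3,:3]@np.array([p[0],-p[1],-1]);return T[:3,3],v/np.linalg.norm(v)
def tri(a,b):
    (o1,d1),(o2,d2)=ray("side",a),ray("top",b)
    s=np.linalg.lstsq(np.c_[d1,-d2],o2-o1,rcond=None)[0]
    p,q=o1+s[0]*d1,o2+s[1]*d2;return (p+q)/2,p-q
def plane(n,uv,z):
    o,d=ray(n,uv);return o+d*(z-o[2])/d[2]
def proj(n,p):
    c=CAL[n];T=np.array(c["cam_to_world"]);q=T[:3,:3].T@(np.array(p)-T[:3,3])
    u=np.array(c["camera_matrix"])@[q[0],-q[1],-q[2]];return u[:2]/u[2]
def red(f):
    f=f.astype(int);return ((f[:,:,0]>110)&(f[:,:,0]>2.2*f[:,:,1])&(f[:,:,0]>2.2*f[:,:,2])).astype(np.uint8)
def black(f): return (f.max(2)<50).astype(np.uint8)
def blobs(m,x0,y0,x1,y1,amin=15):
    k=np.zeros_like(m);k[y0:y1,x0:x1]=m[y0:y1,x0:x1]
    n,l,s,c=cv2.connectedComponentsWithStats(k)
    return [(s[i].tolist(),np.round(c[i],2).tolist(),np.round(cv2.boxPoints(cv2.minAreaRect(np.argwhere(l==i)[:,::-1].astype(np.float32))),1).tolist()) for i in range(1,n) if s[i,4]>=amin]
E
python3 - <<'E'
from h import *
print(CAL["side"].keys())
S=cv2.imread("pics/side0.png")[:,:,::-1];T=cv2.imread("pics/top0.png")[:,:,::-1]
for nm,a in (("S red",blobs(red(S),360,200,450,340)),("T red",blobs(red(T),200,170,275,235)),("S blk",blobs(black(S),240,95,300,200)),("T blk",blobs(black(T),365,170,430,225))):
    print(nm);[print("  ",x) for x in a]
A=cv2.resize(np.ascontiguousarray(S[205:330,350:450]),None,fx=4,fy=4,interpolation=2)
B=cv2.resize(np.ascontiguousarray(S[95:205,235:310]),None,fx=4,fy=4,interpolation=2)
im=np.zeros((550,750,3),np.uint8);im[:500,:400]=A;im[:440,420:720]=B
cv2.imwrite("pics/c1.png",im[:,:,::-1])
C=cv2.resize(np.ascontiguousarray(T[170:235,205:285]),None,fx=5,fy=5,interpolation=2);D=cv2.resize(np.ascontiguousarray(T[165:230,360:440]),None,fx=5,fy=5,interpolation=2)
cv2.imwrite("pics/c2.png",np.hstack([C,D])[:,:,::-1])
E
```

```text
dict_keys(['camera_matrix', 'cam_to_world'])
S red
   ([382, 216, 11, 20, 152], [386.4, 225.81], [[380.6000061035156, 234.60000610351562], [383.79998779296875, 215.5], [393.0, 217.0], [389.79998779296875, 236.10000610351562]])
   ([386, 287, 47, 33, 1062], [408.3, 302.79], [[385.3999938964844, 292.8999938964844], [426.70001220703125, 284.70001220703125], [432.20001220703125, 312.0], [390.79998779296875, 320.20001220703125]])
T red
   ([215, 187, 30, 32, 481], [228.72, 201.76], [[213.89999389648438, 209.39999389648438], [226.8000030517578, 185.3000030517578], [245.10000610351562, 195.10000610351562], [232.3000030517578, 219.1999969482422]])
   ([250, 200, 7, 7, 30], [252.87, 202.53], [[248.5, 202.5], [253.0, 198.0], [257.0, 202.0], [252.5, 206.5]])
S blk
   ([267, 111, 10, 18, 135], [271.41, 120.08], [[266.0, 112.0], [274.70001220703125, 110.80000305175781], [277.1000061035156, 127.4000015258789], [268.3999938964844, 128.6999969482422]])
   ([240, 115, 16, 1, 16], [247.5, 115.0], [[255.0, 115.0], [255.0, 115.0], [240.0, 115.0], [240.0, 115.0]])
   ([254, 164, 38, 25, 522], [272.3, 175.69], [[253.6999969482422, 173.1999969482422], [285.5, 161.3000030517578], [291.5, 177.39999389648438], [259.79998779296875, 189.3000030517578]])
T blk
   ([372, 181, 25, 31, 578], [383.72, 195.96], [[371.0, 207.8000030517578], [375.79998779296875, 180.60000610351562], [396.6000061035156, 184.1999969482422], [391.70001220703125, 211.5]])
   ([399, 194, 7, 11, 29], [400.79, 200.0], [[396.0, 195.60000610351562], [400.8999938964844, 193.6999969482422], [405.0, 204.0], [400.20001220703125, 205.89999389648438]])
   ([413, 210, 11, 8, 56], [417.96, 214.0], [[413.0, 210.0], [423.0, 210.0], [423.0, 217.0], [413.0, 217.0]])
```

View pics/c1.png

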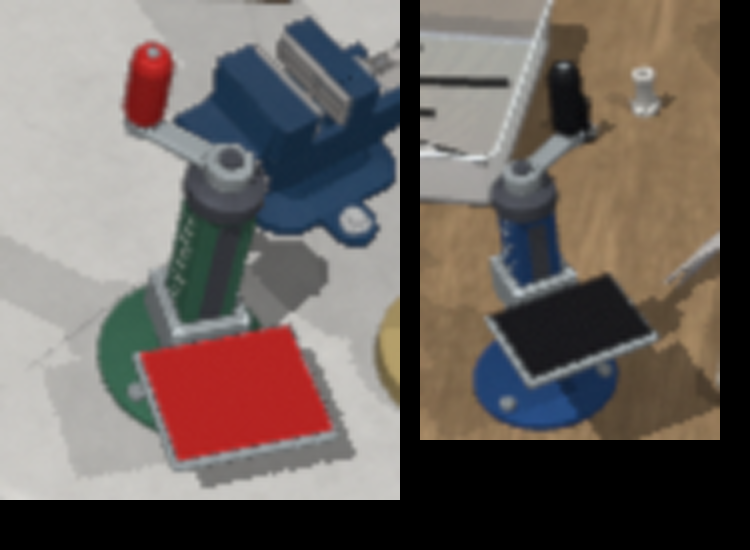

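View pics/c2.png

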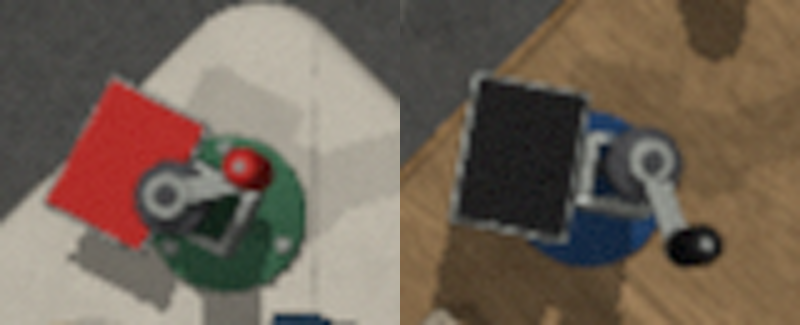

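```bash
cat >> h.py <<'E'
def quad(f,fn,x0,y0,x1,y1,near):
    g=cv2.resize(np.ascontiguousarray(f[y0:y1,x0:x1]),None,fx=8,fy=8,interpolation=cv2.INTER_CUBIC)
    cs=cv2.findContours(fn(g),cv2.RETR_EXTERNAL,cv2.CHAIN_APPROX_NONE)[0]
    c=max(cs,key=cv2.contourArea)
    q=cv2.approxPolyN(c,4,None,-1.0,True).reshape(-1,2).astype(float)
    q=(q+.5)/8-.5+[x0,y0]
    i=np.argmin(np.linalg.norm(q-near,axis=1));q=np.roll(q,-i,0)
    if np.cross(q[1]-q[0],q[2]-q[1])<0:q=np.r_[q[:1],q[:0:-1]]
    return q
def diag(q):
    (a,b,c,d)=q;t=np.linalg.solve(np.c_[c-a,b-d],b-a);return a+t[0]*(c-a)
E
python3 - <<'E'
from h import *
S=cv2.imread("pics/side0.png")[:,:,::-1];T=cv2.imread("pics/top0.png")[:,:,::-1]
for nm,qs,qt in (("red",quad(S,red,375,275,445,330,(385,294)),quad(T,red,205,178,248,230,(247,197))),
 ("blk",quad(S,black,245,155,300,200,(252,174)),quad(T,black,365,172,398,225,(395,185)))):
    print(nm,qs.round(1).tolist(),qt.round(1).tolist())
    for r in range(4):
        P=np.array([tri(a,b)[0] for a,b in zip(qs,np.roll(qt,r,0))]);E=np.array([tri(a,b)[1] for a,b in zip(qs,np.roll(qt,r,0))])
        if abs(E).max()<.02: print(r,P.round(4).tolist(),"err",np.linalg.norm(E,axis=1).round(4),"sides",np.linalg.norm(np.roll(P,-1,0)-P,axis=1).round(4))
    p,e=tri(diag(qs),diag(qt));print("centre",p.round(4),e.round(4))
for nm,a,b in(("redknobtop",(388,217.5),(252.9,202.8)),("blkknobtop",(270.7,111.5),(420.5,213.3)),("red hub",(407.6,245),(237.5,208.5)),("blk hub",(260.3,137),(410.3,196.8))):
    p,e=tri(a,b);print(nm,p.round(4),e.round(4))
print("hub on plane",plane("top",(237.5,208.5),.188),plane("side",(407.6,245),.188))
print("knob plane",plane("top",(252.9,202.8),.231),plane("side",(388,217.5),.231))
print("blue hub plane",plane("top",(410.3,196.8),.188),plane("side",(260.3,137),.188))
E
```

```text
red [[384.6, 292.9], [421.4, 285.7], [433.1, 311.8], [394.2, 319.6]] [[245.4, 195.2], [232.2, 219.7], [213.6, 209.6], [226.9, 185.6]]
0 [[0.5321, 0.151, 0.0616], [0.4586, 0.1899, 0.0617], [0.4892, 0.2467, 0.0627], [0.5621, 0.2072, 0.0618]] err [0.0013 0.0007 0.0018 0.001 ] sides [0.0832 0.0645 0.0829 0.0637]
centre [0.5108 0.1986 0.0623] [-0.0007  0.0009  0.0001]
blk [[252.8, 173.4], [280.9, 162.9], [292.6, 177.3], [262.8, 188.6]] [[396.4, 184.2], [392.7, 211.9], [370.6, 207.8], [375.9, 180.4]]
0 [[0.5558, -0.2982, 0.1], [0.4752, -0.286, 0.0975], [0.4874, -0.2212, 0.1004], [0.5674, -0.2385, 0.0988]] err [0.0028 0.0017 0.0023 0.0032] sides [0.0815 0.066  0.0819 0.0608]
centre [ 0.5225 -0.2608  0.1002] [-0.0023  0.0021 -0.0006]
redknobtop [0.4942 0.0981 0.2297] [-0.0017  0.0019  0.0002]
blkknobtop [ 0.4631 -0.332   0.2291] [-0.0023  0.002  -0.0006]
red hub [0.4832 0.1481 0.1828] [-0.0016  0.0019  0.0003]
blk hub [ 0.51   -0.3179  0.1821] [-0.0028  0.0025 -0.0009]
hub on plane [0.4836333  0.14590186 0.188     ] [0.48584809 0.15119677 0.188     ]
knob plane [0.4949646  0.09685283 0.231     ] [0.49426789 0.09965114 0.231     ]
blue hub plane [ 0.51090216 -0.3178604   0.188     ] [ 0.51268618 -0.30979813  0.188     ]
```

The table heights are 62 mm (red) and about 99.5 mm (black), so about 37.5 mm or 1.25 turns. The axis is near (0.484, 0.148) and the knob near (0.4945, 0.098), which gives a radius of 50.6 mm against 50 given. The table centre is 57.7 mm from the axis (58 given), so the measurements hold up. I'll lift, square the tool to the world axes and head over.

>>> {"fn": "jog_arm", "kwargs": {"targets": [[0, 0, -0.03, -6], [-0.025, -0.02, -0.055, -12], [-0.055, -0.045, -0.06, -18], [-0.085, -0.07, -0.06, -19.9], [-0.115, -0.095, -0.06, -19.9]], "fingers": 0.7}}

```text
time: 0.52
tool_pos: [0.2888, 0.4582, 0.2919]
tool_rot: [0.0, -0.002, 1.0, 0.0]
contact_force: [-0.1, 0.5, -0.9]
gripper_width: 0.701
```

>>> {"fn": "jog_arm", "kwargs": {"targets": [[-0.02, -0.034, 0, 0], [-0.04, -0.068, 0, 0], [-0.06, -0.102, 0, 0], [-0.08, -0.136, 0, 0], [-0.1, -0.17, 0, 0]]}}

```text
time: 0.93
tool_pos: [0.3887, 0.2876, 0.2909]
tool_rot: [-0.0, -0.0, 1.0, -0.0]
contact_force: [1.2, -0.2, 0.7]
gripper_width: 0.7
```

>>> {"fn": "jog_arm", "kwargs": {"targets": [[-0.02, -0.034, 0, 0], [-0.04, -0.068, 0, 0], [-0.06, -0.102, 0, 0], [-0.08, -0.136, 0, 0], [-0.1, -0.17, 0, 0]]}}

```text
time: 1.35
tool_pos: [0.4888, 0.1175, 0.291]
tool_rot: [-0.0, -0.0, 1.0, 0.0]
contact_force: [1.5, 0.7, 0.6]
gripper_width: 0.698
```

>>> {"fn": "jog_arm", "kwargs": {"targets": [[-0.0045, -0.0195, 0, 0], [-0.0045, -0.0195, 0, 0]]}}

```text
time: 1.52
tool_pos: [0.4937, 0.0965, 0.2905]
tool_rot: [-0.001, 0.002, 1.0, -0.001]
contact_force: [-0.2, 0.4, -0.2]
gripper_width: 0.7
```

>>> {"fn": "jog_arm", "kwargs": {"targets": [[0, 0.001, 0.03, 0], [0, 0.001, 0.06, 0], [0, 0.001, 0.08, 0], [0, 0.001, 0.095, 0], [0, 0.001, 0.095, 0]]}}

```text
time: 1.93
tool_pos: [0.4899, 0.1017, 0.1915]
tool_rot: [-0.004, -0.001, 1.0, -0.0]
contact_force: [-0.1, -0.0, -0.6]
gripper_width: 0.7
```

Run:
```python
from h import *
s=manip.state();print(s["tool_pos"],s["contact_force"])
S=cams.grab_frame("side")
im=cv2.resize(np.ascontiguousarray(S[150:300,320:500]),None,fx=4,fy=4,interpolation=2)
cv2.imwrite("pics/g1.png",im[:,:,::-1])
```

```text
[0.48989451 0.10166215 0.19150058] [-0.11968689 -0.03435076 -0.63672577]
```

View pics/g1.png

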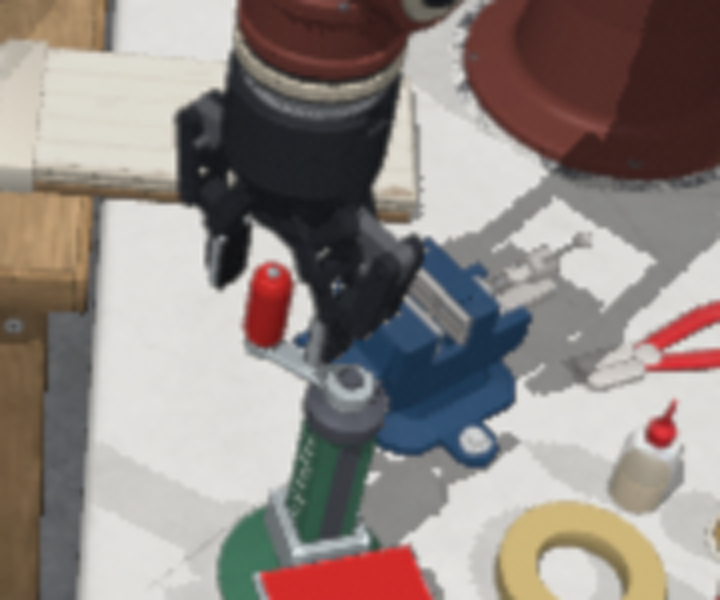

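Run:
```python
from h import *
s=manip.state();t=s["tool_pos"];print(t)
for dy in(-.036,.036): print(dy,[(( proj("side",t+[dx,dy,.01])-[320,150])*4).round() for dx in(-.011,.011)])
for z in (.181,.231): print([((proj("side",[a,b,z])-[320,150])*4).round() for a,b in((.4945,.098),(.4899,.1017))])
f=cams.grab_frame("side");print([b for b in blobs(red(f),360,200,450,250)])
```

```text
[0.49115833 0.10168075 0.19394278]
-0.036 [array([237., 253.]), array([206., 274.])]
0.036 [array([342., 337.]), array([311., 360.])]
[array([258., 334.]), array([270., 333.])]
[array([269., 268.]), array([281., 268.])]
[([382, 216, 11, 21, 151], [386.38, 226.01], [[379.3999938964844, 234.39999389648438], [384.1000061035156, 215.5], [393.1000061035156, 217.8000030517578], [388.3999938964844, 236.60000610351562]])]
```

>>> {"fn": "jog_arm", "kwargs": {"targets": [[0, 0, 0, 0], [0, 0, 0, 0]]}}

```text
time: 2.2
tool_pos: [0.4939, 0.1013, 0.1982]
tool_rot: [0.002, -0.0, 1.0, 0.0]
contact_force: [-0.3, -0.2, -0.2]
gripper_width: 0.7
```

>>> {"fn": "jog_arm", "kwargs": {"targets": [[0, -0.001, 0, 0], [0, -0.001, 0, 0], [0, -0.001, 0, 0], [0, -0.001, 0, 0], [0, -0.001, 0, 0]]}}

```text
time: 2.62
tool_pos: [0.493, 0.0999, 0.1965]
tool_rot: [0.0, -0.0, 1.0, 0.0]
contact_force: [-0.0, -0.1, 0.5]
gripper_width: 0.703
```

>>> {"fn": "jog_arm", "kwargs": {"targets": [[0, 0, 0, 0], [0, 0, 0, 0], [0, 0, 0, 0], [0, 0, 0, 0], [0, 0, 0, 0]], "fingers": 0.1}}

```text
time: 3.03
tool_pos: [0.4931, 0.0996, 0.1965]
tool_rot: [0.0, -0.0, 1.0, -0.0]
contact_force: [-0.2, -1.5, 0.9]
gripper_width: 0.235
```

>>> {"fn": "jog_arm", "kwargs": {"targets": [[0, 0, 0, 0], [0, 0, 0, 0], [0, 0, 0, 0], [0, 0, 0, 0], [0, 0, 0, 0]]}}

```text
time: 3.45
tool_pos: [0.4931, 0.0997, 0.1965]
tool_rot: [0.0, -0.0, 1.0, -0.0]
contact_force: [-0.7, -3.2, 1.4]
gripper_width: 0.236
```

Run:
```python
import numpy as np
th=np.radians(-79.3)
for c in range(9):
    a=th-np.radians(50*c)
    print(c,round(np.degrees(a),1),(np.array([.4838,.1488])+.05*np.array([np.cos(a),np.sin(a)])).round(4),[[round(-.05*(np.cos(b)-np.cos(a)),4),round(.05*(np.sin(b)-np.sin(a)),4),0,0] for b in a-np.radians(np.arange(10,51,10))])
```

```text
0 -79.3 [0.4931 0.0997] [[np.float64(0.0087), np.float64(-0.0009), 0, 0], [np.float64(0.0174), np.float64(-0.0002), 0, 0], [np.float64(0.0258), np.float64(0.0019), 0, 0], [np.float64(0.0338), np.float64(0.0055), 0, 0], [np.float64(0.041), np.float64(0.0104), 0, 0]]
1 -129.3 [0.4521 0.1101] [[np.float64(0.0062), np.float64(0.0061), 0, 0], [np.float64(0.0113), np.float64(0.0132), 0, 0], [np.float64(0.0151), np.float64(0.021), 0, 0], [np.float64(0.0175), np.float64(0.0294), 0, 0], [np.float64(0.0183), np.float64(0.0381), 0, 0]]
2 -179.3 [0.4338 0.1482] [[np.float64(-0.0007), np.float64(0.0087), 0, 0], [np.float64(-0.0028), np.float64(0.0171), 0, 0], [np.float64(-0.0064), np.float64(0.0251), 0, 0], [np.float64(-0.0113), np.float64(0.0323), 0, 0], [np.float64(-0.0174), np.float64(0.0385), 0, 0]]
3 -229.3 [0.4512 0.1867] [[np.float64(-0.0071), np.float64(0.0051), 0, 0], [np.float64(-0.0149), np.float64(0.0089), 0, 0], [np.float64(-0.0233), np.float64(0.0112), 0, 0], [np.float64(-0.032), np.float64(0.0121), 0, 0], [np.float64(-0.0407), np.float64(0.0114), 0, 0]]
4 -279.3 [0.4919 0.1981] [[n
[... 628 characters left out ...]
4(-0.0151), 0, 0], [np.float64(0.0146), np.float64(-0.0214), 0, 0], [np.float64(0.0217), np.float64(-0.0265), 0, 0], [np.float64(0.0295), np.float64(-0.0302), 0, 0]]
7 -429.3 [0.5015 0.102 ] [[np.float64(0.0084), np.float64(-0.0024), 0, 0], [np.float64(0.0171), np.float64(-0.0032), 0, 0], [np.float64(0.0258), np.float64(-0.0026), 0, 0], [np.float64(0.0342), np.float64(-0.0004), 0, 0], [np.float64(0.0421), np.float64(0.0032), 0, 0]]
8 -479.3 [0.4593 0.1052] [[np.float64(0.0072), np.float64(0.0049), 0, 0], [np.float64(0.0134), np.float64(0.011), 0, 0], [np.float64(0.0185), np.float64(0.0181), 0, 0], [np.float64(0.0223), np.float64(0.0259), 0, 0], [np.float64(0.0247), np.float64(0.0343), 0, 0]]
```

>>> {"fn": "jog_arm", "kwargs": {"targets": [[0.0087, -0.0009, 0, 0], [0.0174, -0.0002, 0, 0], [0.0258, 0.0019, 0, 0], [0.0338, 0.0055, 0, 0], [0.041, 0.0104, 0, 0]]}}

```text
time: 3.87
tool_pos: [0.4509, 0.1088, 0.1965]
tool_rot: [-0.001, 0.0, 1.0, -0.002]
contact_force: [-2.7, -6.9, 4.3]
gripper_width: 0.238
```

>>> {"fn": "jog_arm", "kwargs": {"targets": [[0.0062, 0.0061, 0, 0], [0.0113, 0.0132, 0, 0], [0.0151, 0.021, 0, 0], [0.0175, 0.0294, 0, 0], [0.0183, 0.0381, 0, 0]]}}

```text
time: 4.28
tool_pos: [0.4315, 0.1487, 0.1964]
tool_rot: [-0.002, -0.0, 1.0, -0.0]
contact_force: [-5.5, -1.5, 4.6]
gripper_width: 0.237
```

>>> {"fn": "jog_arm", "kwargs": {"targets": [[-0.0007, 0.0087, 0, 0], [-0.0028, 0.0171, 0, 0], [-0.0064, 0.0251, 0, 0], [-0.0113, 0.0323, 0, 0], [-0.0174, 0.0385, 0, 0]]}}

```text
time: 4.7
tool_pos: [0.4511, 0.188, 0.1964]
tool_rot: [-0.0, -0.001, 1.0, 0.001]
contact_force: [-1.0, -0.3, 3.0]
gripper_width: 0.237
```

>>> {"fn": "jog_arm", "kwargs": {"targets": [[-0.0071, 0.0051, 0, 0], [-0.0149, 0.0089, 0, 0], [-0.0233, 0.0112, 0, 0], [-0.032, 0.0121, 0, 0], [-0.0407, 0.0114, 0, 0]]}}

```text
time: 5.12
tool_pos: [0.4927, 0.1972, 0.1963]
tool_rot: [-0.0, -0.0, 1.0, -0.002]
contact_force: [-3.7, -8.3, 5.0]
gripper_width: 0.237
```

>>> {"fn": "jog_arm", "kwargs": {"targets": [[-0.0084, -0.0022, 0, 0], [-0.0164, -0.0057, 0, 0], [-0.0236, -0.0107, 0, 0], [-0.0298, -0.0167, 0, 0], [-0.0349, -0.0238, 0, 0]]}}

```text
time: 5.53
tool_pos: [0.5254, 0.1729, 0.1961]
tool_rot: [-0.004, 0.0, 1.0, -0.001]
contact_force: [-13.7, -4.5, 9.5]
gripper_width: 0.234
```

>>> {"fn": "jog_arm", "kwargs": {"targets": [[-0.003, -0.0084, 0, 0], [-0.0048, -0.0167, 0, 0], [-0.0055, -0.0254, 0, 0], [-0.0049, -0.0341, 0, 0], [-0.0027, -0.0426, 0, 0]]}}

```text
time: 5.95
tool_pos: [0.5292, 0.1326, 0.1963]
tool_rot: [-0.001, -0.0, 1.0, 0.002]
contact_force: [-5.9, 4.6, 4.8]
gripper_width: 0.238
```

>>> {"fn": "jog_arm", "kwargs": {"targets": [[0.0036, -0.0079, 0, 0], [0.0085, -0.0151, 0, 0], [0.0146, -0.0214, 0, 0], [0.0217, -0.0265, 0, 0], [0.0295, -0.0302, 0, 0]]}}

```text
time: 6.37
tool_pos: [0.5002, 0.1017, 0.1964]
tool_rot: [0.001, -0.0, 1.0, 0.001]
contact_force: [0.0, 3.8, 3.7]
gripper_width: 0.234
```

>>> {"fn": "jog_arm", "kwargs": {"targets": [[0.0084, -0.0024, 0, 0], [0.0171, -0.0032, 0, 0], [0.0258, -0.0026, 0, 0], [0.0342, -0.0004, 0, 0], [0.0421, 0.0032, 0, 0]]}}

```text
time: 6.78
tool_pos: [0.4571, 0.1044, 0.1965]
tool_rot: [0.0, -0.0, 1.0, -0.001]
contact_force: [1.7, 0.6, 1.9]
gripper_width: 0.235
```

>>> {"fn": "jog_arm", "kwargs": {"targets": [[0, 0, 0, 0], [0, 0, 0, 0]]}}

```text
time: 6.95
tool_pos: [0.4568, 0.1047, 0.1964]
tool_rot: [-0.001, -0.001, 1.0, -0.001]
contact_force: [-2.9, -2.1, 4.8]
gripper_width: 0.238
```

```bash
cat > meas.py <<'E'
from h import *
import sys
S=cams.grab_frame("side");T=cams.grab_frame("top");k=sys.argv[1]
cv2.imwrite(f"pics/S{k}.png",S[:,:,::-1]);cv2.imwrite(f"pics/T{k}.png",T[:,:,::-1])
print(manip.state()["tool_pos"],blobs(red(S),360,200,450,340,60),blobs(red(T),195,170,275,235,60))
g=lambda a,x,y,w,h:cv2.resize(np.ascontiguousarray(a[y:y+h,x:x+w]),None,fx=4,fy=4,interpolation=2)
cv2.imwrite(f"pics/C{k}.png",np.hstack([g(S,350,205,100,125),g(T,195,140,90,125)])[:,:,::-1])
E
python3 meas.py 1
```

```text
[0.4573304  0.10444549 0.19642433] [([396, 208, 9, 21, 110], [399.15, 218.25], [[394.0, 227.1999969482422], [397.8999938964844, 207.39999389648438], [404.79998779296875, 208.8000030517578], [400.8999938964844, 228.60000610351562]]), ([387, 278, 49, 33, 1099], [410.7, 294.01], [[386.79998779296875, 284.20001220703125], [429.70001220703125, 275.70001220703125], [435.29998779296875, 303.29998779296875], [392.3999938964844, 311.8999938964844]])] []
```

View pics/C1.png

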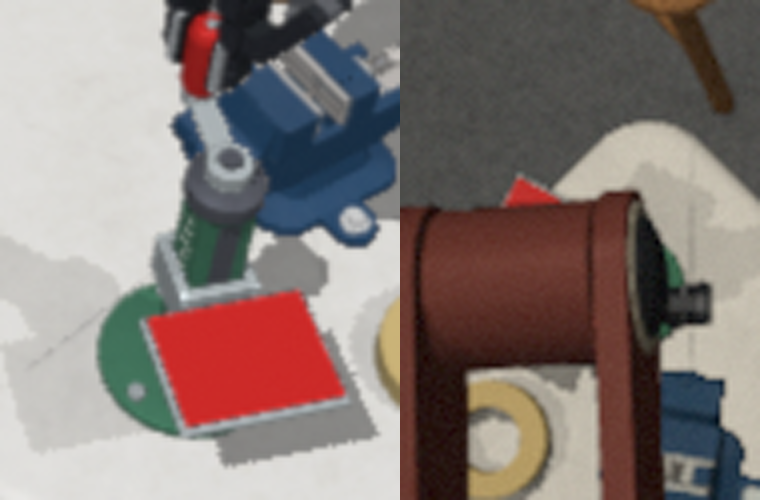

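Run:
```python
from h import *
def vz(q,xy):
    o,d=ray("side",q);A=np.c_[d,[0,0,-1]];s=np.linalg.lstsq(A,np.r_[xy,0]-o,rcond=None)[0];return s[1]
xy=(.5108,.1986)
for k in("side0","S1"):
    S=cv2.imread(f"pics/{k}.png")[:,:,::-1]
    q=quad(S,red,375,265,445,330,(385,290));b=[x for x in blobs(red(S),360,260,450,340,200)][0][1]
    print(k,diag(q).round(2),vz(diag(q),xy),vz(q.mean(0),xy),vz(b,xy))
T=cv2.imread("pics/top0.png")[:,:,::-1];S=cv2.imread("pics/side0.png")[:,:,::-1]
print("blk centroid",tri((272.3,175.69),(383.72,195.96)))
for th in(40,50,60,75,90):
    fn=lambda f:(f.max(2)<th).astype(np.uint8)
    try:
        qs=quad(S,fn,245,155,300,200,(252,174));qt=quad(T,fn,365,172,398,225,(395,185))
        P=[tri(a,b)[0] for a,b in zip(qs,qt)];print(th,tri(diag(qs),diag(qt))[0].round(4),np.mean(P,0).round(4),tri(qs.mean(0),qt.mean(0))[0].round(4))
    except Exception as e: print(th,e)
```

```text
side0 [408.2  302.14] 0.06252643263147045 0.06132781739040521 0.06025061496424889
S1 [410.69 293.52] 0.09602072264614703 0.09477984684187125 0.09432346580259818
blk centroid (array([ 0.52185402, -0.26059728,  0.09859052]), array([-0.00168259,  0.00152141, -0.00041796]))
40 [ 0.5214 -0.2604  0.0996] [ 0.5218 -0.2602  0.0997] [ 0.5219 -0.2604  0.0989]
50 [ 0.5225 -0.2608  0.1002] [ 0.5214 -0.261   0.0992] [ 0.5215 -0.2612  0.0984]
60 [ 0.5221 -0.2611  0.1002] [ 0.5213 -0.2611  0.0994] [ 0.5214 -0.2613  0.0985]
75 [ 0.5219 -0.2612  0.1005] [ 0.5166 -0.2661  0.0933] [ 0.517  -0.2662  0.0923]
90 [ 0.5148 -0.255   0.1108] [ 0.5133 -0.2515  0.1092] [ 0.5148 -0.2514  0.108 ]
```

So far the crank has turned 400° and the table has risen 33.5 mm, as expected. About 4.1 mm remains, roughly 50°.

>>> {"fn": "jog_arm", "kwargs": {"targets": [[0.0072, 0.0049, 0, 0], [0.0134, 0.011, 0, 0], [0.0185, 0.0181, 0, 0], [0.0223, 0.0259, 0, 0], [0.0247, 0.0343, 0, 0]]}}

```text
time: 7.47
tool_pos: [0.4322, 0.1391, 0.1964]
tool_rot: [-0.001, -0.0, 1.0, -0.001]
contact_force: [-2.1, -2.8, 5.0]
gripper_width: 0.236
```

>>> {"fn": "jog_arm", "kwargs": {"targets": [[0, 0, 0, 0], [0, 0, 0, 0], [0, 0, 0, 0]]}}

```text
time: 7.72
tool_pos: [0.4321, 0.1399, 0.1964]
tool_rot: [-0.001, -0.001, 1.0, 0.0]
contact_force: [-5.4, 1.5, 6.3]
gripper_width: 0.242
```

>>> {"fn": "jog_arm", "kwargs": {"targets": [[0, 0, 0, 0], [0, 0, 0, 0], [0, 0, 0, 0], [0, 0, 0, 0], [0, 0, 0, 0]], "fingers": 0.7}}

```text
time: 8.13
tool_pos: [0.4329, 0.1392, 0.1958]
tool_rot: [-0.0, -0.0, 1.0, -0.0]
contact_force: [0.1, -1.1, 0.4]
gripper_width: 0.699
```

>>> {"fn": "jog_arm", "kwargs": {"targets": [[0, 0, -0.015, 0], [0, 0, -0.035, 0], [0, 0, -0.06, 0], [0, 0, -0.085, 0], [0, 0, -0.1, 0]]}}

```text
time: 8.55
tool_pos: [0.4338, 0.1393, 0.2992]
tool_rot: [0.002, -0.0, 1.0, 0.0]
contact_force: [0.0, 0.8, -0.1]
gripper_width: 0.703
```

>>> {"fn": "jog_arm", "kwargs": {"targets": [[0.016, 0.036, 0, 0], [0.032, 0.072, 0, 0], [0.048, 0.108, 0, 0], [0.064, 0.144, 0, 0], [0.08, 0.18, 0, 0]]}}

```text
time: 8.97
tool_pos: [0.352, 0.3206, 0.2964]
tool_rot: [0.0, 0.0, 1.0, 0.0]
contact_force: [0.9, 0.6, 0.7]
gripper_width: 0.699
```

>>> {"fn": "jog_arm", "kwargs": {"targets": [[0.016, 0.036, 0, 0], [0.032, 0.072, 0, 0], [0.048, 0.108, 0, 0], [0.064, 0.144, 0, 0], [0.08, 0.18, 0, 0]]}}

```text
time: 9.38
tool_pos: [0.2716, 0.5008, 0.2961]
tool_rot: [0.0, -0.0, 1.0, -0.0]
contact_force: [1.7, -0.2, 0.3]
gripper_width: 0.697
```

```bash
python3 meas.py 2
cat > cmp.py <<'E'
from h import *
import sys
k=sys.argv[1]
T=cv2.imread(f"pics/T{k}.png")[:,:,::-1];S=cv2.imread(f"pics/S{k}.png")[:,:,::-1]
for nm,qs,qt in (("red",quad(S,red,375,262,445,330,(385,288)),quad(T,red,195,172,246,230,(247,197))),
 ("blk",quad(S,black,245,155,300,200,(252,174)),quad(T,black,365,172,398,225,(395,185)))):
    P=np.array([tri(a,b)[0] for a,b in zip(qs,qt)])
    print(nm,qs.round(1).tolist(),qt.round(1).tolist(),P[:,2].round(4),"sides",np.linalg.norm(np.roll(P,-1,0)-P,axis=1).round(4),"mean",P.mean(0).round(4),"diag",*[x.round(4) for x in tri(diag(qs),diag(qt))])
E
python3 cmp.py 2
```

```text
[0.27019339 0.50262496 0.29518699] [([417, 213, 12, 20, 159], [422.26, 222.74], [[415.79998779296875, 231.3000030517578], [420.20001220703125, 211.6999969482422], [429.3999938964844, 213.8000030517578], [425.0, 233.3000030517578]]), ([388, 277, 48, 33, 1108], [410.98, 292.87], [[387.3999938964844, 282.8999938964844], [430.29998779296875, 274.79998779296875], [435.5, 302.5], [392.6000061035156, 310.6000061035156]])] [([211, 185, 32, 34, 567], [226.04, 201.14], [[210.1999969482422, 208.5], [223.60000610351562, 183.89999389648438], [242.5, 194.1999969482422], [229.0, 218.8000030517578]])]
red [[386.6, 282.9], [424.6, 275.7], [436.4, 302.2], [396.4, 310.1]] [[242.7, 193.8], [229.2, 219.1], [210.2, 208.7], [223.6, 183.7]] [0.1002 0.0998 0.0997 0.1004] sides [0.083  0.064  0.0831 0.064 ] mean [0.5107 0.1987 0.1   ] diag [0.5108 0.1987 0.1002] [-0.0008  0.0009  0.0002]
blk [[252.8, 173.4], [280.9, 162.9], [292.7, 177.2], [262.8, 188.6]] [[396.6, 184.2], [392.4, 211.8], [370.8, 207.8], [375.8, 180.4]] [0.0998 0.0982 0.1004 0.0991] sides [0.0812 0.0646 0.082  0.0614] mean [ 0.5215 -0.2609  0.0994] diag [ 0.5221 -0.2608  0.1001] [-0.002   0.0018 -0.0005]
```

View pics/C2.png

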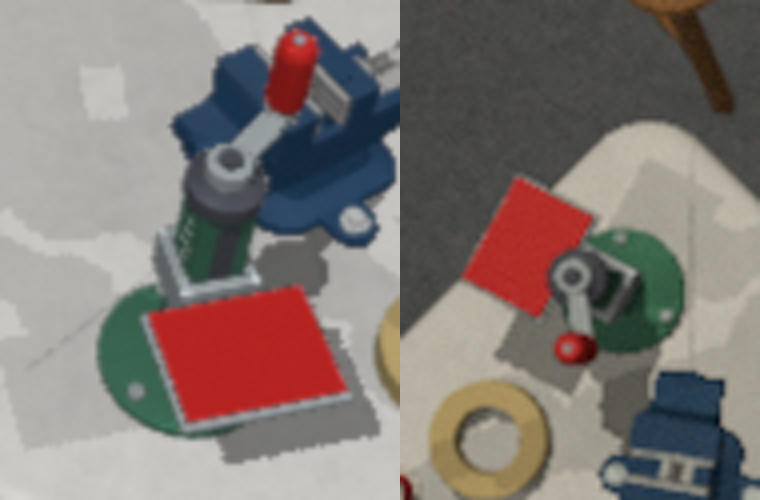

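```bash
python3 -c "
from plant import manip
print(manip.state()['time'],manip.job_done())"
```

```text
the job is handed in; nothing more can be done
9.4833 None
```

I gripped the green jack's red knob, wound it clockwise by about 450° (1.25 turns), let go and backed the arm well clear. I handed the job in at 9.5 s, and no verdict was reported.

- **Level check:** with the arm withdrawn, measuring both tables from the two cameras put the red pad at 100.0–100.2 mm and the black pad at 99.4–100.1 mm. They agree within the roughly 1 mm the cameras can resolve.
- **Winding check:** 451° of crank turn should lift the table 37.6 mm, and the cameras showed about 38 mm.
- **Blue jack:** I never touched it, and its pad sits in the same image position as at the start.
- **Forces:** the highest force I saw was about 17 N, while circling slightly off-centre. I shifted the circle by about 1 mm and the reading dropped.
- **Disagreements:** the black pad's four corners scattered by about 2 mm in height, with a similar 2 to 3 mm mismatch between the two camera views. Both pads also came out a few millimetres under my expected size, because only the pad inside its rim was measured.

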